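# Fetch the matching link plate from the parts rack

### The arm

A 6-joint arm with a two-finger parallel gripper is mounted at the origin on the work surface. World frame = base frame: x ahead of the robot, y to its left, z up, the work surface at z = 0. Lengths are in mm, angles in rad, forces in N, time in s.
With the tool pointing down it reaches from about 300 to 775 mm from the base axis. Payload 14.6 kg.
Tool frame: the origin (TCP) lies midway between the tips of the shut fingers; the grasp point (between the pads) lies 19 mm behind it; y points along the fingers, z is the direction in which the jaws open and shut, and the axes are right-handed (so a half turn about y gives the same grasp; the last joint's range is limited). The gripper opens to 94 mm and grips with 3 to 60 N. Pads are 16 mm wide; open, the fingers measure 119 mm over their backs; the gripper's body (75 mm by 177 mm) begins 78 mm behind the grasp point.
Start: joints at [-1.25, 0.3, 1.521, -0, 1.321, -0.067], TCP at [207.976, -509.151, 205.446] pointing down, gripper open.
Joint ranges: [-3.03, 3.03], [-0.79, 2.21], [0.23, 2.52], [-1.04, 4.18], [0, 3.07], [-2.55, 2.55]. Speed limits (rad/s): [2.22, 2.22, 2.57, 3.14, 3.14, 3.14].

### API

Orientations are given as [roll, pitch, yaw] about the fixed x, y, z axes, in that order (R = Rz(yaw) Ry(pitch) Rx(roll)).
In Python, from cell import manip gives the robot as it stands.
- The arm moves only by the tool play_rows, never from a script. Its argument "series" is a list of rows, each a list of 3 entries, a list of its own where there are three numbers: the shift along the tool's x, y, z in m, then the turn about the tool's y in rad, then the closure, from 0 (fully open) to 1 (shut). In form: [[[dx, dy, dz], twist, grip], ...]. A call has 1 to 20 rows; each row is the pose to reach, as a shift and turn from the pose measured when the call began, along the tool's axes at that moment; what a row does not reach only later rows make up. A row lasts 1/10 s, in which the tool goes at most 50 mm and 8.59 degrees, less where a joint would pass 70% of its speed; a pose out of reach is approached as far as the arm can. A call with a gripper value outside its range is refused whole. The fingers move at their own pace and stop on an object; "squeeze" is the grip in N (left out, the last holds). Time passes only in rows, so rows that repeat a pose let the fingers close. It gives the time, the measured TCP pose, the force and the opening at its end, in the units of the state.
- manip.read_state(): the state, without advancing time (a new reading comes with each control period).
- manip.camera(name): name is "side" or "top"; returns the picture (480x640x3 uint8, red, green, blue); there is no depth.
- manip.camera_params(name): a dict with "K" (3x3 intrinsics, pixels), "dist_coeffs" ([k1, k2, p1, p2, k3] as OpenCV has them; the pictures are not rectified), "rvec" (rotation vector, rad) and "tvec" (3), from world to camera coordinates, as OpenCV has them. Camera axes: x right, y down, z forward; pixel columns grow to the right and rows downward; lengths in mm; the calibration is good to about 2 mm. A picture is of the moment at which its call begins. camera_params takes no time and is no camera call.
- manip.sign_off(): hands the job in, once; it reports no verdict.
The state is a dict: "clock": time; "joints": joint angles; "qd": joint speeds; "effort": joint torques, N m; "eef_pos": TCP position; "eef_rot": TCP orientation; "wrist_force": force on the tool from outside, world axes, zero at the start; "moment": the same for the moment, N m; "finger_gap": finger opening in mm.
Only numpy, scipy, OpenCV 4.12 (cv2) and the standard library are available. Lean on these libraries where they do the work, as an engineer would, in place of code of your own. Each camera call takes 0.05 s, during which the arm holds its last target. There are 200 camera calls.

### The job

A customer needs a new link plate of the same length as the worn copper-brown one on the red mat. Slide the matching plate forward along its lane until its end sticks out well over the rack's front edge (more than about 3 cm, still lying flat on the rack), then grip it by that end, lift it off and lay it flat and lengthwise in the blue tray without dropping it. Leave the other plates, the worn one and everything else on the counter where they are.

Things in the scene. Friction and masses are not known exactly. Their poses are not given: they have to be found in the camera images.
- rack: Low fixed parts rack with three lanes, one new plate in each (which in which varies). Dark steel deck 260 (x) x 232 (y) mm, its surface 90 mm above the counter; the front edge (x = -130 mm) is open, with nothing in front of it. Origin: centre of its foot on the counter; x from the front edge to the back, y across the lanes, z up. Lanes centred at y = -72, 0, +72 mm, each 66 mm wide.
- rack_front (a point): Middle of the rack's front edge, on the deck surface; axes as the rack's. The lanes lie between grey divider strips, 6 mm thick and 14 mm above the deck, that begin 25 mm behind this edge and run to the back, where a lip of the same height closes the lanes (inner face 254 mm behind this edge).
- plate_medium: New link plate, the size wanted: flat aluminium bar 140 x 50 x 6 mm, 0.08 to 0.16 kg, with a flush black rubber bush (30 mm) and brass eye near each end, no open holes. Starts flat in a lane, front end 30 to 60 mm inside the rack's front edge, at least 50 mm clear behind it. Origin: centre of its underside; x along its length (to the back of the rack at the start), y across its width, z up.
- plate_short: Look-alike new link plate, 110 x 50 x 6 mm, too short; starts in another lane, its front end at least 15 mm inside the front edge. Origin and axes as for the 140 mm plate. To be left alone.
- plate_long: Look-alike new link plate, 170 x 50 x 6 mm, too long; starts in another lane, its front end at least 15 mm inside the front edge. Origin and axes as for the 140 mm plate. To be left alone.
- worn_plate: The customer's worn plate, copper-brown with dark bushes, 140 x 50 x 6 mm, loose on the red mat (200 x 120 x 3 mm) to one side of the rack. Origin: centre of its underside, x along its length. To be left alone.
- tray: Blue shallow order tray, fixed, on the other side of the rack (left or right varies): outside 220 (x) x 160 (y) x 20 mm high, walls and floor 5 mm thick, inside 210 x 150 mm, open on top. Origin: centre of its underside; x along its length.
- coolant: Green bottle, 72 mm wide, 190 mm tall, standing loose at the back left. Origin: centre of its foot.
- oil_can: Red and yellow can, 66 mm wide, 120 mm tall, standing loose at the back right. Origin: centre of its foot.
- bulb_carton: Yellow carton with a red band, 70 x 90 x 50 mm, loose on the right. Origin: centre of its underside.
- wrench: Steel wrench, 180 mm long, lying loose on the left. Origin: on the counter under its middle, x along its length.
Things that resemble listed ones, but are neither listed nor needed, are in the scene too. Leave any purple or turquoise look-alike of the plate_medium alone.

How it is judged:
By the outcome, as a careful person would: the job done as asked, in the order asked, and still so for the second after the job is handed in, with the robot touching nothing.
It also fails if it takes over 54 s, if anything falls off the work surface, if the arm or the gripper's body presses on something with over 40 N, if the wrist force passes 120 N, or if a joint passes its speed limit or range.

## Working session

There is one attempt and no reset: what is moved stays moved. The work goes in short steps, Python scripts to look and compute and a tool call to move; the robot and the scene stay as the last step left them, time stands still between calls to the robot, and variables do not carry over. Pictures are saved under pics/ and viewed, about 8 in all and at most 12, crops included, and the job is handed in when it is done.

Besides the shell and the picture viewer there is one more tool, called after "Emit:" by a JSON object that holds its "name" and its "arguments", one argument or row to a line. play_rows: Moves the arm, as the interface text tells. Its arguments: {"type":"object","properties":{"series":{"type":"array","items":{"type":"array"}},"squeeze":{"type":"number"}},"required":["series"]}

```bash
mkdir -p pics; ls; python3 - <<'E'
from cell import manip
import cv2
for n in("top","side"):
    cv2.imwrite(f"pics/{n}0.png",manip.camera(n)[:,:,::-1]); p=manip.camera_params(n); print(n,p)
print(manip.read_state())
E
```

```text
pics
top {'K': array([[571.77391752,   0.        , 325.57294281],
       [  0.        , 571.77391752, 239.78512052],
       [  0.        ,   0.        ,   1.        ]]), 'dist_coeffs': array([-0.13458264,  0.        ,  0.        ,  0.        ,  0.        ]), 'rvec': array([ 2.10748695, -2.10481759,  0.22865519]), 'tvec': array([  -7.67072607,  481.24521383, 1422.04721976])}
side {'K': array([[559.48861608,   0.        , 315.24230804],
       [  0.        , 559.48861608, 240.84450648],
       [  0.        ,   0.        ,   1.        ]]), 'dist_coeffs': array([-0.15356791,  0.        ,  0.        ,  0.        ,  0.        ]), 'rvec': array([ 2.46064946, -0.1315464 ,  0.05025785]), 'tvec': array([-503.95407596,   94.22895769, 1759.84459811])}
{'clock': 0.1, 'joints': array([-1.24963014e+00,  3.00405608e-01,  1.52148549e+00,  6.12410629e-06,
        1.32071692e+00, -6.65854575e-02]), 'qd': array([-8.62578052e-04, -1.40763816e-03, -9.33728063e-04,  7.01908588e-04,
        9.82461294e-05,  1.65523463e-03]), 'effort': array([ 7.22872355e-04, -5.32644939e+01, -3.53285444e+01,  7.08612800e-02,
        2.34605034e-02, -7.09944948e-05]), 'eef_pos': array([ 207.89392214, -508.95104086,  204.96269783]), 'eef_rot': array([-1.57180904e+00,  7.34772312e-05, -2.75384257e+00]), 'wrist_force': array([0.08795172, 0.49319376, 0.14256057]), 'moment': array([-0.08135505,  0.01605051,  0.03001645]), 'finger_gap': 94.01417934221601}
```

View pics/top0.png

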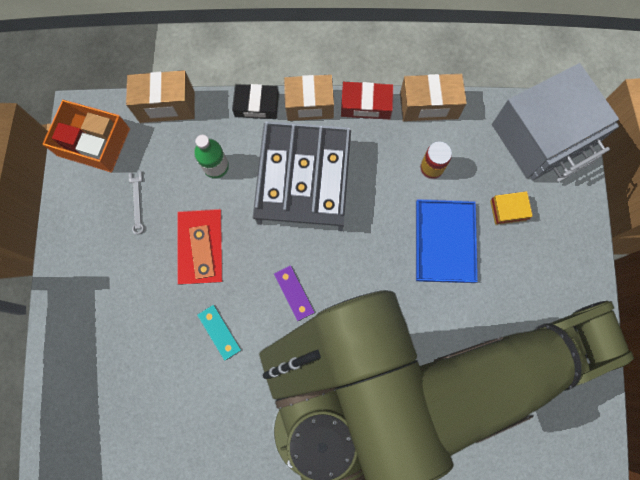

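View pics/side0.png

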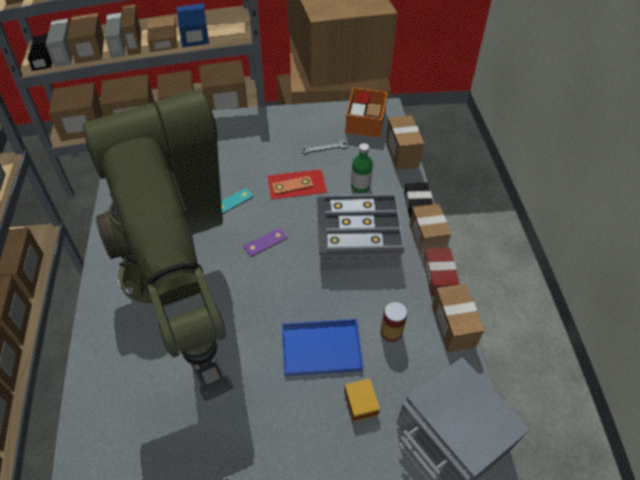

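The top view shows three plates: left lane (274,178), about 53 px long; middle (303,175), 40 px; right (331,182), 64 px. So the left one is probably the 140 mm plate. The tray is at (447,241). I'll measure these next.

```bash
cat > h.py <<'E'
import cv2, numpy as np
from cell import manip
def ray(cam,pts,z):
    p=manip.camera_params(cam); R,_=cv2.Rodrigues(p["rvec"])
    u=cv2.undistortPoints(np.float64(pts).reshape(-1,1,2),p["K"],p["dist_coeffs"]).reshape(-1,2)
    d=np.c_[u,np.ones(len(u))]@R; c=-R.T@p["tvec"]
    return c+d*((z-c[2])/d[:,2])[:,None]
def proj(cam,P):
    p=manip.camera_params(cam)
    return cv2.projectPoints(np.float64(P).reshape(-1,1,3),p["rvec"],p["tvec"],p["K"],p["dist_coeffs"])[0].reshape(-1,2)
def rect(cam,mask,z):
    """largest blobs -> world min-area rects (centre, long side, short side, yaw of long side)"""
    out=[]
    for c in cv2.findContours(mask.astype(np.uint8),cv2.RETR_EXTERNAL,cv2.CHAIN_APPROX_NONE)[0]:
        if cv2.contourArea(c)<250: continue
        w=ray(cam,c.reshape(-1,2),z)[:,:2].astype(np.float32)
        b=cv2.boxPoints(cv2.minAreaRect(w)); e1,e2=b[1]-b[0],b[2]-b[1]
        if np.hypot(*e1)<np.hypot(*e2): e1,e2=e2,e1
        if e1[0]<0:e1=-e1
        out.append((b.mean(0).round(1),np.hypot(*e1).round(1),np.hypot(*e2).round(1),np.arctan2(e1[1],e1[0]).round(4),c.reshape(-1,2).mean(0).round()))
    return out
E
cat > m.py <<'E'
from h import *
for cam,box in(("top",(230,110,370,235)),("side",(300,180,420,270))):
    im=manip.camera(cam).astype(int); r,g,b=im[...,0],im[...,1],im[...,2]
    roi=np.zeros(r.shape,bool); x0,y0,x1,y1=box; roi[y0:y1,x0:x1]=1
    br=im.min(2)>150
    print(cam,"plates"); [print(*o) for o in rect(cam,br&roi,96)]
    print("tray"); [print(*o) for o in rect(cam,(b>120)&(b>r+80)&(b>g+40),20)]
    print("brown"); [print(*o) for o in rect(cam,(r>150)&(g>70)&(b>50)&(g<160)&(r>b+50)&(r>g+60),9)]
    mid=[(r-g<12)&(g<95)&roi][0]
    print("rack dark",np.median(r[mid]))
E
python3 m.py
python3 -c "
import cv2
a=cv2.imread('pics/top0.png')[110:240,235:375];cv2.imwrite('pics/rackcrop.png',cv2.resize(a,None,fx=4.5,fy=4.5,interpolation=cv2.INTER_CUBIC))"
```

```text
top plates
[559.3 189.4] 148.7 93.7 0.0402 [244. 211.]
[642.8  53.6] 110.8 49.6 -0.0891 [302. 175.]
[641.2 124.7] 141.2 49.6 -0.0557 [274. 176.]
[626.7 -19.3] 171.0 49.6 -0.0848 [330. 181.]
[747.6 171.7] 149.4 100.5 1.5217 [252. 131.]
tray
[ 488.5 -327.1] 220.9 161.7 -0.0335 [446. 241.]
brown
[458.6 325.8] 142.5 51.9 0.1799 [201. 252.]
rack dark 82.0
side plates
[612.9 -17.4] 138.6 43.9 -0.0732 [347. 240.]
[640.3 126. ] 136.3 43.9 -0.1027 [352. 205.]
tray
[ 487.5 -335.8] 216.0 138.9 -0.0376 [321. 349.]
brown
rack dark 65.0
```

View pics/rackcrop.png

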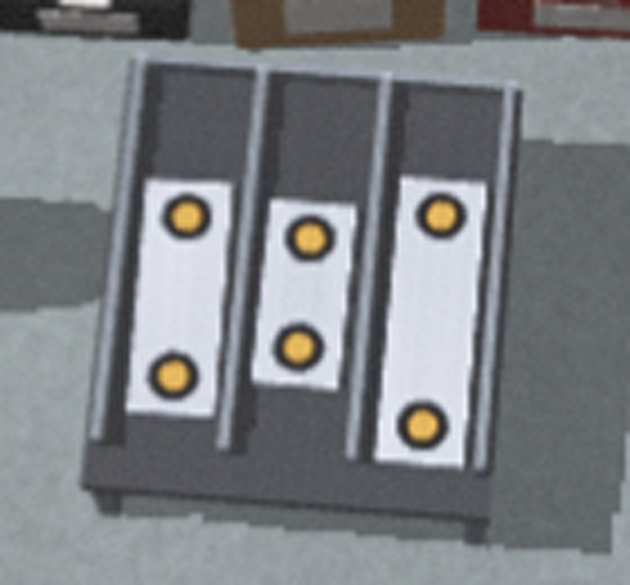

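The crop confirms the medium plate (141 mm) is in the left lane, with the short one in the middle and the long one on the right. The plate's front end is at crop row 413 and the deck front edge runs from (85,487) to (490,520). Next I'll work out the rack axes and the moves.

```bash
cat > mv.py <<'E'
from h import *
def shift(target,yaw):
    s=manip.read_state(); Rz=cv2.Rodrigues(np.array([0,0,s["eef_rot"][2]]))[0]@cv2.Rodrigues(np.array([s["eef_rot"][0],0,0]))[0]
    d=Rz.T@(np.array(target)-s["eef_pos"])/1000
    t=(yaw-s["eef_rot"][2]+np.pi)%(2*np.pi)-np.pi
    # tool y points down: yaw + = twist -
    return d.round(4),round(-t,3)
E
python3 - <<'E'
from mv import *
f=lambda l:[(235+x/4.5-.4,110+y/4.5-.4) for x,y in l]
A=ray("top",f([(83,487),(490,520)]),90); print("front",A.round(1)); fr=A.mean(0)
e=A[0]-A[1]; print(np.hypot(*e[:2]),"yaw",np.arctan2(-e[0],e[1]))
for q in([(141,65),(97,438)],[(515,90),(481,468)],[(263,70),(224,445)],[(386,80),(352,456)]):
    B=ray("top",f(q),104); d=B[0]-B[1]; print(B.round(1)[:,:2].tolist(),"yaw",np.arctan2(d[1],d[0]))
B=ray("top",f([(145,178),(234,183),(214,416),(127,411)]),96);print("plate corners",B.round(1)[:,:2].tolist(), B.mean(0))
print("bottle foot/cap",ray("top",[(203,141)],190),ray("top",[(435,150)],120))
E
```

```text
front [[529.9 177.2  90. ]
 [510.9 -52.3  90. ]]
230.27001508497693 yaw -0.08261297946796174
[[780.6, 149.7], [554.6, 168.3]] yaw -0.08197333666227635
[[764.6, -68.0], [537.3, -47.0]] yaw -0.0920693960983925
[[777.1, 78.5], [550.5, 96.8]] yaw -0.08075328593058499
[[770.8, 6.9], [544.2, 25.1]] yaw -0.08009760526494299
plate corners [[713.3, 146.3], [710.0, 94.6], [569.8, 103.4], [572.7, 152.7]] [641.43734268 124.24271408  96.        ]
bottle foot/cap [[698.61970526 293.68679865 190.        ]] [[ 702.81112879 -287.84318721  120.        ]]
```

```bash
python3 -c "
from mv import *
print(shift((735.6,117.1,205),-3.224))"
```

```text
(array([-7.253e-01,  4.000e-04, -3.801e-01]), np.float64(0.47))
```

Emit:
{"name": "play_rows", "arguments": {
  "series": [
    [[-0.04,0,-0.02],0.05,0.5],
    [[-0.08,0,-0.04],0.1,1],
    [[-0.12,0,-0.06],0.15,1],
    [[-0.16,0,-0.08],0.2,1],
    [[-0.2,0,-0.1],0.25,1],
    [[-0.24,0,-0.12],0.3,1],
    [[-0.28,0,-0.14],0.35,1],
    [[-0.32,0,-0.16],0.4,1],
    [[-0.36,0,-0.18],0.45,1],
    [[-0.4,0,-0.2],0.47,1],
    [[-0.44,0,-0.22],0.47,1],
    [[-0.48,0,-0.25],0.47,1],
    [[-0.52,0,-0.27],0.47,1],
    [[-0.56,0,-0.29],0.47,1],
    [[-0.6,0,-0.31],0.47,1],
    [[-0.64,0,-0.33],0.47,1],
    [[-0.68,0,-0.35],0.47,1],
    [[-0.725,0,-0.38],0.47,1],
    [[-0.725,0,-0.38],0.47,1],
    [[-0.725,0,-0.38],0.47,1]
  ],
  "squeeze": 30
}}

```text
clock: 2.2
eef_pos: [735.4, 117.9, 203.8]
eef_rot: [-1.571, -0.002, 3.061]
wrist_force: [-0.6, 0.1, 0.7]
finger_gap: 0.8
```

```bash
python3 -c "
from mv import *
print(shift((735.6,117.1,93.5),-3.224)); s=manip.read_state(); print(s['eef_pos'],s['eef_rot'],s['joints'],s['finger_gap'])
cv2.imwrite('pics/t1.png',manip.camera('top')[100:260,180:400,::-1])
a=cv2.imread('pics/t1.png'); cv2.imwrite('pics/t1.png',cv2.resize(a,None,fx=3,fy=3))
"
```

```text
(array([-0.0003,  0.1103,  0.0008]), np.float64(0.002))
[735.351413   117.92350991 203.811616  ] [-1.57099661e+00 -2.10076970e-03  3.06101968e+00] [1.09629561e-01 7.77895724e-01 8.10906587e-01 5.93910627e-04
 1.55481537e+00 1.76098898e+00] 0.7773152696032679
```

View pics/t1.png

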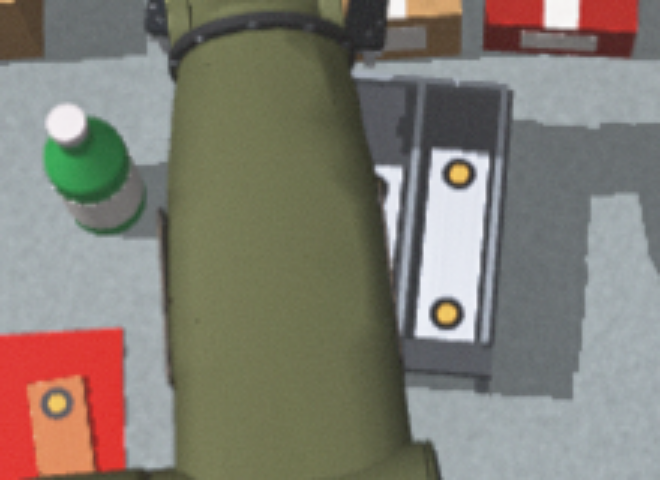

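The wrist is over the lane behind the plate, with the bottle clear at (95,170) in the crop. Lowering now.

Emit:
{"name": "play_rows", "arguments": {
  "series": [
    [[0,0.02,0.001],0,1],
    [[0,0.045,0.001],0,1],
    [[0,0.07,0.001],0,1],
    [[0,0.09,0.001],0,1],
    [[0,0.1,0.001],0,1],
    [[0,0.105,0.001],0,1],
    [[0,0.11,0.001],0,1],
    [[0,0.11,0.001],0,1],
    [[0,0.11,0.001],0,1]
  ]
}}

```text
clock: 3.15
eef_pos: [735.2, 115.6, 95.6]
eef_rot: [-1.571, -0.0, 3.06]
wrist_force: [0.7, -0.4, 0.7]
finger_gap: 0.4
```

```bash
python3 -c "
from mv import *
print(shift((624,126.3,93.5),-3.224)); s=manip.read_state(); print(s['eef_pos'],s['wrist_force'])
a=manip.camera('side')[120:300,260:460,::-1]; cv2.imwrite('pics/s1.png',cv2.resize(a,None,fx=3,fy=3))
"
```

```text
(array([ 0.1117,  0.0021, -0.0015]), np.float64(0.0))
[735.19793714 115.62029949  95.5925724 ] [ 0.69338629 -0.43729022  0.6831419 ]
```

View pics/s1.png

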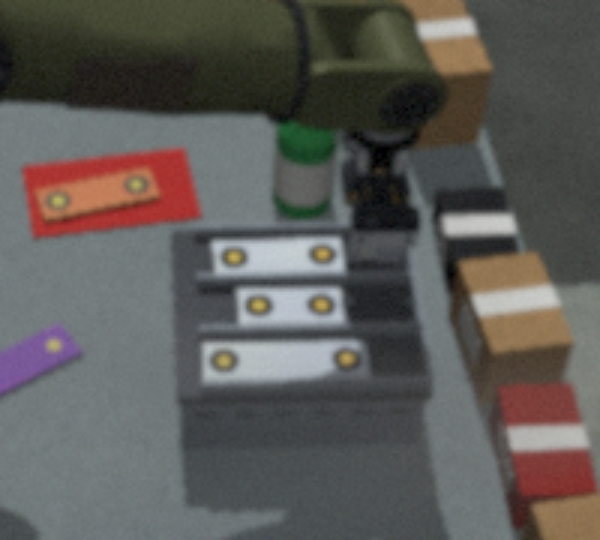

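The closed fingers are in the lane behind the medium plate, at crop (380,245). They are still 2 mm high, so I'll lower slightly and push about 100 mm first.

Emit:
{"name": "play_rows", "arguments": {
  "series": [
    [[0,0.003,-0.001],0,1],
    [[0.005,0.003,-0.0015],0,1],
    [[0.01,0.003,-0.0015],0,1],
    [[0.015,0.003,-0.0015],0,1],
    [[0.02,0.003,-0.0015],0,1],
    [[0.025,0.003,-0.0015],0,1],
    [[0.03,0.003,-0.0015],0,1],
    [[0.035,0.003,-0.0015],0,1],
    [[0.04,0.003,-0.0015],0,1],
    [[0.045,0.003,-0.0015],0,1],
    [[0.05,0.003,-0.0015],0,1],
    [[0.055,0.003,-0.0015],0,1],
    [[0.06,0.003,-0.0015],0,1],
    [[0.065,0.003,-0.0015],0,1],
    [[0.07,0.003,-0.0015],0,1],
    [[0.075,0.003,-0.0015],0,1],
    [[0.08,0.003,-0.0015],0,1],
    [[0.085,0.003,-0.0015],0,1],
    [[0.09,0.003,-0.0015],0,1],
    [[0.09,0.003,-0.0015],0,1]
  ]
}}

```text
clock: 5.2
eef_pos: [645.0, 124.7, 92.6]
eef_rot: [-1.571, -0.001, 3.06]
wrist_force: [-0.5, -0.2, 0.4]
finger_gap: 0.7
```

```bash
python3 -c "
from mv import *
print(shift((624,126.3,93.5),-3.224)); s=manip.read_state(); print(s['eef_pos'],s['wrist_force'])
a=manip.camera('side')[120:300,260:460,::-1]; cv2.imwrite('pics/s2.png',cv2.resize(a,None,fx=3,fy=3))
"
```

```text
(array([ 0.021 , -0.0009,  0.0001]), np.float64(0.001))
[644.97153803 124.66719074  92.55707901] [-0.51185386 -0.24625147  0.3599379 ]
```

View pics/s2.png

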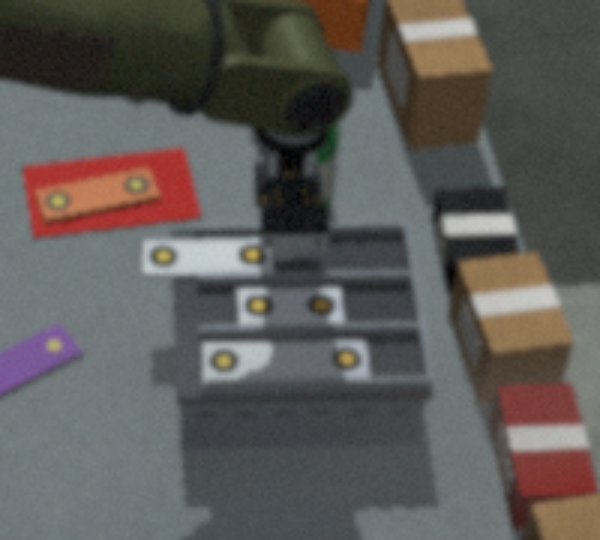

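The plate now overhangs the front edge: its end is at crop (143,257) and the edge is near x = 175. I'll measure the overhang.

```bash
cat > ov.py <<'E'
from mv import *
im=manip.camera("side").astype(int); roi=np.zeros(im.shape[:2],bool); roi[195:216,285:352]=1
for t in(110,125,150):
    m=(im.min(2)>t)&roi
    n,l,st,c=cv2.connectedComponentsWithStats(m.astype(np.uint8)); i=1+st[1:,4].argmax(); y,x=np.where(l==i)
    P=ray("side",np.c_[x,y],96)[:,:2]; u=np.array([.9966,-.0819]); v=np.array([.0819,.9966])
    s=(P-[520.4,62.5])@u; w=(P-[520.4,62.5])@v
    b=[np.median(w[(s>a)&(s<a+8)]).round(1) for a in range(-38,60,14)]
    print(t,"s range",s.min().round(1),s.max().round(1),"lateral",w.min().round(1),w.max().round(1),b)
E
python3 ov.py
```

```text
110 s range -103.0 96.6 lateral 32.5 120.4 [np.float64(76.3), np.float64(65.1), np.float64(62.6), np.float64(79.8), np.float64(70.7), np.float64(70.4), np.float64(78.8)]
125 s range -32.1 95.8 lateral 47.4 102.7 [np.float64(74.1), np.float64(69.5), np.float64(62.5), np.float64(79.8), np.float64(70.6), np.float64(70.4), np.float64(78.8)]
150 s range -31.9 93.4 lateral 48.6 98.3 [np.float64(67.5), np.float64(67.3), np.float64(58.3), np.float64(79.7), np.float64(72.8), np.float64(70.4), np.float64(78.8)]
```

Overhang is now about 30 mm (s = −32 from the camera, −29 from the TCP). I'll push 18 mm more, then back off and raise.

Emit:
{"name": "play_rows", "arguments": {
  "series": [
    [[0.005,0,0],0,1],
    [[0.01,0,0],0,1],
    [[0.014,0,0],0,1],
    [[0.018,0,0],0,1],
    [[0.018,0,0],0,1],
    [[0.018,0,0],0,1],
    [[0.01,-0.002,0],0,1],
    [[0.0,-0.01,0],0,1],
    [[0.0,-0.04,0],0,1],
    [[0,-0.08,0],0,1],
    [[0,-0.12,0],0,1],
    [[0,-0.12,0],0,0.5],
    [[0,-0.12,0],0,0.2],
    [[0,-0.12,0],0,0]
  ]
}}

```text
clock: 6.7
eef_pos: [645.3, 124.4, 211.0]
eef_rot: [-1.571, -0.003, 3.06]
wrist_force: [0.7, 0.7, -0.1]
finger_gap: 21.4
```

```bash
python3 ov.py; python3 -c "
from mv import *
print(manip.read_state()['eef_pos'])
a=manip.camera('side')[120:300,260:460,::-1]; cv2.imwrite('pics/s3.png',cv2.resize(a,None,fx=3,fy=3))
for s in(-25,):print(shift((526.3+.9966*s,134.3-.0819*s,212),-3.224))
"
```

```text
110 s range -103.0 93.1 lateral 32.5 120.3 [np.float64(87.3), np.float64(58.6), np.float64(71.3), np.float64(79.8), np.float64(70.7), np.float64(70.4), np.float64(78.8)]
125 s range -51.3 91.2 lateral 47.4 103.2 [np.float64(89.5), np.float64(62.9), np.float64(75.6), np.float64(79.7), np.float64(70.6), np.float64(72.5), np.float64(78.8)]
150 s range -48.0 89.0 lateral 51.8 98.6 [np.float64(93.9), np.float64(76.1), np.float64(75.6), np.float64(79.7), np.float64(72.8), np.float64(72.5), np.float64(78.8)]
[645.18915264 124.42997348 210.81909552]
(array([ 1.443e-01, -1.100e-03, -1.000e-04]), np.float64(0.0))
```

View pics/s3.png

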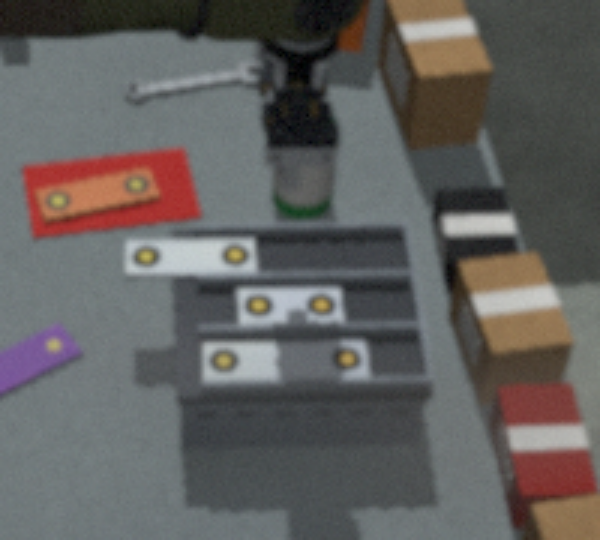

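The plate lies flat with about 49 mm overhang, its end at crop (125,257), and the other plates haven't moved. I'm moving over the overhanging end with the jaws open across the plate.

Emit:
{"name": "play_rows", "arguments": {
  "series": [
    [[0.03,0,0],0,0.1],
    [[0.06,0,0],0,0.1],
    [[0.09,0,0],0,0.1],
    [[0.12,0,0],0,0.1],
    [[0.144,0,0],0,0.1],
    [[0.144,0,0],0,0.1],
    [[0.144,0.03,0],0,0.1],
    [[0.144,0.06,0],0,0.1],
    [[0.144,0.085,0],0,0.1],
    [[0.144,0.095,0],0,0.1],
    [[0.144,0.095,0],0,0.1],
    [[0.144,0.095,0],0,0.1]
  ]
}}

```text
clock: 8.0
eef_pos: [502.1, 136.3, 117.2]
eef_rot: [-1.571, -0.002, 3.06]
wrist_force: [-0.1, 0.1, 0.3]
finger_gap: 84.9
```

```bash
python3 -c "
from mv import *
s=-25
print(shift((526.3+.9966*s,134.3-.0819*s,87),-3.224),manip.read_state()['finger_gap'])
a=manip.camera('side')[120:300,220:420,::-1]; cv2.imwrite('pics/s4.png',cv2.resize(a,None,fx=3,fy=3))
"
```

```text
(array([ 0.0007,  0.0302, -0.    ]), np.float64(0.0)) 84.91215328117582
```

View pics/s4.png

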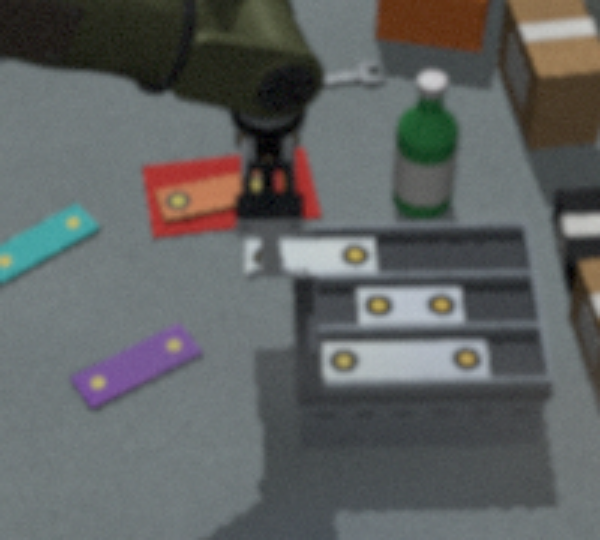

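The jaws are centred over the overhanging end, with the finger covering crop (268,250). Lowering and gripping.

Emit:
{"name": "play_rows", "arguments": {
  "series": [
    [[0,0.01,0],0,0.1],
    [[0,0.02,0],0,0.1],
    [[0,0.029,0],0,0.1],
    [[0,0.03,0],0,0.1],
    [[0,0.03,0],0,0.1],
    [[0,0.03,0],0,0.3],
    [[0,0.03,0],0,0.4],
    [[0,0.03,0],0,0.45],
    [[0,0.03,0],0,0.5],
    [[0,0.03,0],0,0.6],
    [[0,0.03,0],0,1],
    [[0,0.03,0],0,1],
    [[0,0.03,0],0,1],
    [[0,0.03,0],0,1],
    [[0,0.03,0],0,1]
  ],
  "squeeze": 55
}}

```text
clock: 9.55
eef_pos: [502.2, 136.4, 87.5]
eef_rot: [-1.571, -0.001, 3.06]
wrist_force: [-2.1, 0.3, 1.2]
finger_gap: 49.3
```

Emit:
{"name": "play_rows", "arguments": {
  "series": [
    [[0,-0.005,0],0,1],
    [[0,-0.01,0],0,1],
    [[0,-0.016,0],0,1],
    [[0,-0.022,0],0,1],
    [[0,-0.03,0],0,1],
    [[0,-0.03,0],0,1],
    [[0,-0.03,0],0,1]
  ]
}}

```text
clock: 10.25
eef_pos: [502.2, 136.4, 117.7]
eef_rot: [-1.571, -0.001, 3.06]
wrist_force: [-0.1, 0.0, -1.7]
finger_gap: 49.1
```

```bash
python3 -c "
from mv import *
s=manip.read_state(); print(s['finger_gap'],s['wrist_force'],s['eef_pos'])
a=manip.camera('side')[120:300,220:420,::-1]; cv2.imwrite('pics/s5.png',cv2.resize(a,None,fx=3,fy=3))
"
```

```text
49.075324783755796 [-0.12375885  0.0042785  -1.65549521] [502.22805321 136.36215616 117.70040186]
```

View pics/s5.png

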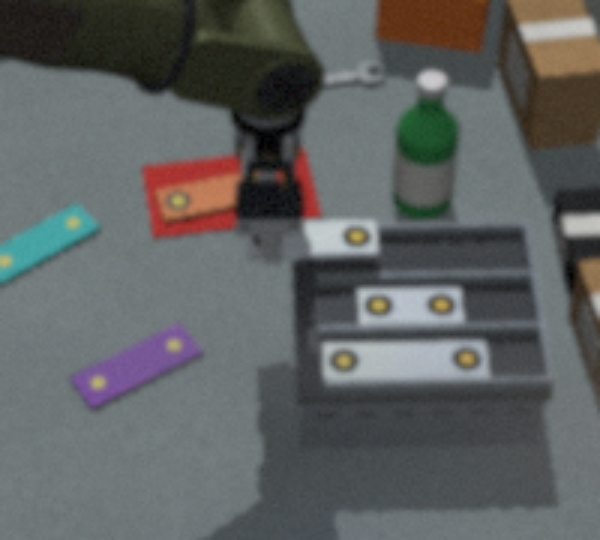

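The plate is held level (gap 49 mm, about 1.6 N of weight) and clear of the rack. Next I'll compute the carry to the tray.

```bash
python3 -c "
from mv import *
print(shift((443.5,-325.5,170),-3.175))
"
```

```text
(array([ 0.0206, -0.0527,  0.465 ]), np.float64(-0.049))
```

Emit:
{"name": "play_rows", "arguments": {
  "series": [
    [[0,-0.015,0],0,1],
    [[0,-0.03,0],0,1],
    [[0,-0.045,0.005],0,1],
    [[0,-0.053,0.02],0,1],
    [[0,-0.053,0.045],0,1],
    [[0.005,-0.053,0.075],-0.01,1],
    [[0.005,-0.053,0.105],-0.01,1],
    [[0.01,-0.053,0.135],-0.02,1],
    [[0.01,-0.053,0.165],-0.02,1],
    [[0.01,-0.053,0.195],-0.03,1],
    [[0.015,-0.053,0.225],-0.03,1],
    [[0.015,-0.053,0.255],-0.03,1],
    [[0.015,-0.053,0.285],-0.04,1],
    [[0.02,-0.053,0.315],-0.04,1],
    [[0.02,-0.053,0.345],-0.05,1],
    [[0.021,-0.053,0.375],-0.05,1],
    [[0.021,-0.053,0.405],-0.05,1],
    [[0.021,-0.053,0.435],-0.05,1],
    [[0.021,-0.053,0.455],-0.05,1],
    [[0.021,-0.053,0.465],-0.05,1]
  ]
}}

```text
clock: 12.3
eef_pos: [442.1, -327.2, 169.7]
eef_rot: [-1.572, -0.002, 3.108]
wrist_force: [-0.5, -0.9, -0.9]
finger_gap: 48.8
```

Emit:
{"name": "play_rows", "arguments": {
  "series": [
    [[0,0.0,0],0,1],
    [[0,0.02,0],0,1],
    [[0,0.045,0],0,1],
    [[0,0.07,0],0,1],
    [[0,0.095,0],0,1],
    [[0,0.11,0],0,1],
    [[0,0.12,0],0,1],
    [[0,0.12,0],0,1],
    [[0,0.12,0],0,1]
  ]
}}

```text
clock: 13.2
eef_pos: [442.1, -327.0, 50.3]
eef_rot: [-1.571, -0.002, 3.108]
wrist_force: [0.5, 0.8, -0.1]
finger_gap: 49.2
```

```bash
python3 -c "
from mv import *
s=manip.read_state(); print(s['finger_gap'],s['wrist_force'],s['eef_pos'],s['eef_rot'])
print(shift((443.5,-325.5,5),-3.175))
a=manip.camera('side')[270:420,230:430,::-1]; cv2.imwrite('pics/s6.png',cv2.resize(a,None,fx=3,fy=3))
"
```

```text
49.17541508287612 [ 0.47224459  0.79915341 -0.14050047] [ 442.06095018 -327.01379555   50.32754534] [-1.57117141e+00 -1.78917973e-03  3.10820200e+00]
(array([-0.0014,  0.0453, -0.0015]), np.float64(0.0))
```

View pics/s6.png

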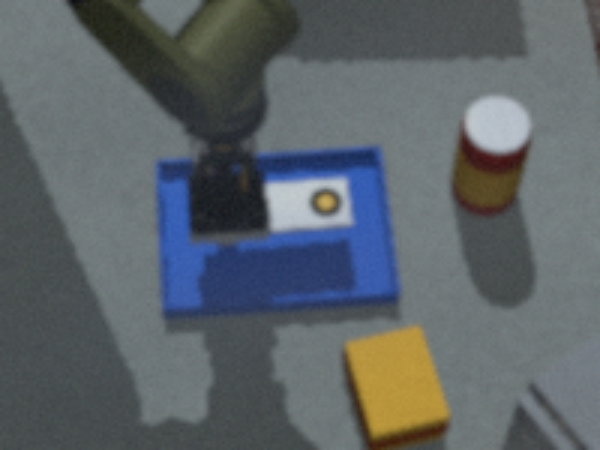

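The plate is level over the tray, centred around crop (270,207). I'll lower slowly to just above the floor.

Emit:
{"name": "play_rows", "arguments": {
  "series": [
    [[-0.001,0.01,-0.001],0,1],
    [[-0.001,0.02,-0.001],0,1],
    [[-0.001,0.03,-0.001],0,1],
    [[-0.001,0.036,-0.001],0,1],
    [[-0.001,0.04,-0.001],0,1],
    [[-0.001,0.042,-0.001],0,1],
    [[-0.001,0.044,-0.001],0,1],
    [[-0.001,0.0445,-0.001],0,1],
    [[-0.001,0.0445,-0.001],0,1],
    [[-0.001,0.0445,-0.001],0,1]
  ]
}}

```text
clock: 14.25
eef_pos: [443.3, -326.3, 6.3]
eef_rot: [-1.571, -0.001, 3.108]
wrist_force: [-0.3, -0.2, -1.5]
finger_gap: 49.0
```

Emit:
{"name": "play_rows", "arguments": {
  "series": [
    [[0,0.001,0],0,1],
    [[0,0.001,0],0,1],
    [[0,0.001,0],0,0.45],
    [[0,0.001,0],0,0.42],
    [[0,0.001,0],0,0.38],
    [[0,0.001,0],0,0.3],
    [[0,0.001,0],0,0.2],
    [[0,0.001,0],0,0.2],
    [[0,0.001,0],0,0.2],
    [[0,-0.02,0],0,0.2],
    [[0,-0.05,0],0,0.2],
    [[0,-0.09,0],0,0.2],
    [[0.04,-0.13,0],0,0.2],
    [[0.08,-0.17,0],0,0.2],
    [[0.08,-0.2,0.04],0,0.2],
    [[0.08,-0.2,0.08],0,0.2],
    [[0.08,-0.2,0.12],0,0.2],
    [[0.08,-0.2,0.16],0,0.2],
    [[0.08,-0.2,0.2],0,0.2],
    [[0.08,-0.2,0.2],0,0.2]
  ]
}}

```text
clock: 16.25
eef_pos: [355.5, -526.6, 204.8]
eef_rot: [-1.572, -0.002, 3.105]
wrist_force: [0.4, 0.4, -1.0]
finger_gap: 75.1
```

```bash
python3 m.py; python3 -c "
from mv import *
print(manip.read_state()['clock'])
im=manip.camera('top').astype(int); m=(im.min(2)>140); r=np.zeros(m.shape,bool); r[195:288,412:484]=1
print('in tray',rect('top',m&r,11))
a=manip.camera('side')[...,::-1]; cv2.imwrite('pics/s7.png',a)
"
```

```text
top plates
[560.3  87.9] 302.4 147.9 -1.5699 [277. 220.]
[642.8  53.6] 111.2 49.6 -0.089 [302. 175.]
[626.6 -19.3] 171.2 49.6 -0.0848 [330. 181.]
[750.4  66.3] 373.8 122.3 1.4943 [302. 128.]
tray
[ 488.5 -327.1] 220.9 161.7 -0.0335 [446. 241.]
brown
[458.6 325.8] 142.8 52.0 0.1807 [201. 252.]
rack dark 84.0
side plates
[626.4 -18.9] 164.7 47.4 -0.1051 [358. 240.]
[643.   54.8] 104.7 45.9 -0.1045 [356. 222.]
tray
[ 490.8 -336. ] 210.1 138.9 -0.0349 [324. 350.]
brown
rack dark 66.0
16.35
in tray [(array([ 490.2, -334.9], dtype=float32), np.float32(258.1), np.float32(195.7), np.float32(-0.0308), array([448., 241.]))]
```

View pics/s7.png

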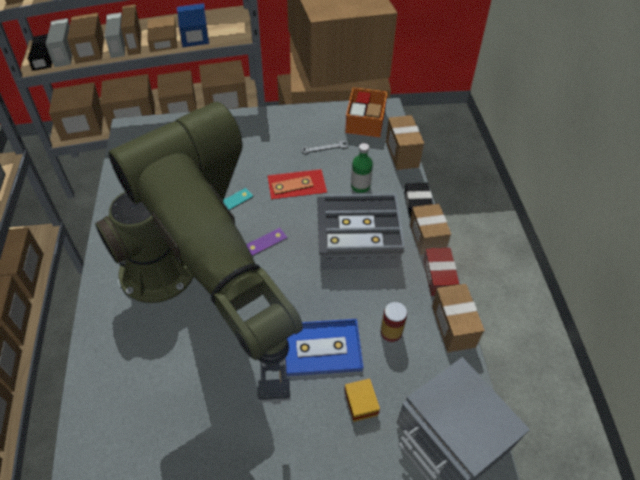

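The plate lies flat and lengthwise in the tray around (321,347). Nothing else has moved, and the arm is clear.

```bash
python3 -c "
from mv import *
im=manip.camera('top').astype(int); m=(im.min(2)>140); r=np.zeros(m.shape,bool); r[207:276,423:470]=1
print('in tray',rect('top',m&r,11))
print(manip.sign_off())"
```

```text
in tray [(array([ 489.6, -326.7], dtype=float32), np.float32(140.0), np.float32(50.3), np.float32(-0.0163), array([445., 241.]))]
the job is handed in; nothing more can be done
None
```

The matching 140 mm plate is in the blue tray, flat and lengthwise, and the job is handed in. It took about 16.4 s of the 54 s allowed.

- **Identifying the plate:** the plates measured 141, 111 and 171 mm, and the 141 mm one was in the left lane.
- **Sliding and gripping:** I pushed it from behind until about 49 mm stuck out over the front edge. I gripped it across that end at 55 N and lifted it level. I released it with its underside about 3 mm above the tray floor, because the fingertips reach slightly below the plate.
- **Final checks:** the last picture and measurement put the plate at (489.6, −326.7), 140 × 50 mm. That is within about 1 mm of the tray centre and about 0.02 rad off its long axis. The short, long and worn plates measured the same as at the start. The other items looked undisturbed in the last picture.
- **Checks that disagreed:**
  - The first in-tray measurement picked up the counter around the tray. I narrowed the search area and repeated it, which gave the result above.
  - The side camera's rectangles differed from the top view by about 1 cm, mostly in the tray reading, so I relied on the top view.

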